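Set both propagator vents to half-open

ROBOT

A 6-joint arm with a two-finger parallel gripper is mounted at the origin on the work surface. World frame = base frame: x ahead of the robot, y to its left, z up, the work surface at z = 0. Lengths are in m, angles in degrees, forces in N, time in s.
With the tool pointing down it reaches from about 0.375 to 0.825 m from the base axis. Payload 5.5 kg.
Tool frame: the origin (TCP) lies on the centre line of the jaws, within the pads' length; the fingertips stand 14 mm ahead of it and the grasp point (between the pads) lies 5 mm behind it; z points along the fingers, x is the direction in which the jaws open and shut, and the axes are right-handed (so a half turn about z gives the same grasp; the last joint's range is limited). The gripper opens to 85 mm and grips with 20 to 120 N. Pads are 22 mm wide; open, the fingers measure 114 mm over their backs; the gripper's body (76 mm by 85 mm) begins 54 mm behind the grasp point. The pads swing forward as they close: fully open they stand 13 mm farther back than shut.
Start: joints at [74.427, 17.962, -2.699, 69.339, 0, 90], TCP at [0.161, 0.578, 0.245] pointing down, gripper open.
Joint ranges: [-152.73, 152.73], [-39.44, 99.34], [-58.76, 71.6], [-118.89, 123.64], [-81.53, 83.1], [-180, 180]. Speed limits (degrees/s): [136.94, 136.94, 172.46, 180, 180, 180].

INTERFACE

Orientations are given as a 3x3 rotation matrix whose columns are the frame's x, y, z axes.
In Python, from station import status, get_image, camera_params, sign_off gives the robot as it stands. The module is installed in compiled form; this text tells all that it offers.
- The arm moves only by the shell command python3 -m crank 'ROWS' [OPENING] [FORCE]. ROWS is JSON, a list of rows, each a list of 6 numbers: the shift along the tool's x, y, z in m, then the turn, a rotation vector about the tool's x, y, z in degrees. A call has 1 to 20 rows; each row is the pose to reach, as a shift and turn from the pose commanded when the call began, along the tool's axes at that moment; what a row does not reach only later rows make up. A row lasts 1/12 s, in which the tool goes at most 41.7 mm and 7.16 degrees, less where a joint would pass 70% of its speed; a pose out of reach is approached as far as the arm can. A call with a gripper value outside its range is refused whole. OPENING is the finger opening in m, from 0 to 0.0854, set as the call begins (- or left out, the last holds). The fingers move at their own pace and stop on an object; FORCE is the grip in N (left out, the last holds). Time passes only in rows, so rows that repeat a pose let the fingers close. It gives the time, the measured TCP pose, the force and the opening at its end, in the units of the state.
- status.get_obs(): the state, without advancing time (a new reading comes with each control period).
- get_image(name): name is "side" or "top" or "wrist"; returns the picture (400x640x3 uint8, red, green, blue); there is no depth.
- camera_params(name): a dict with "K" (3x3 intrinsics, pixels), "R" (3x3) and "t" (3): a world point X has camera coordinates R X + t. Camera axes: x right, y down, z forward; pixel columns grow to the right and rows downward; lengths in m; the calibration is good to about 2 mm. The wrist camera is an equidistant fisheye: a pixel r from the principal point sees the ray r / f radians off the axis. A picture is of the moment at which its call begins: read the wrist's pose just before it. camera_params takes no time and is no camera call; for the wrist camera it gives the pose at the moment of the call.
- sign_off(): hands the job in, once; it reports no verdict.
The state is a dict: "time_s": time; "joints": joint angles; "qvel": joint speeds; "joint_efforts": joint torques, N m; "ee_pos": TCP position; "orientation": TCP orientation; "contact_force": force on the tool from outside, world axes, zero at the start; "ft_torque": the same for the moment, N m; "grip_width": finger opening in m.
Only numpy, scipy, OpenCV 4.12 (cv2) and the standard library are available. Lean on these libraries where they do the work, as an engineer would, in place of code of your own. Each camera call takes 0.05 s, during which the arm holds its last target. There are 200 camera calls.

TASK

Air the seedlings: set both vents in the propagator's lid to half-open, pushing each white shutter gently by its upright tab with a fingertip along its guide just until it clicks into the middle notch, not past it. Do not pinch the tabs, do not shift or lift the propagator, and leave the pot, jug, dibber and jar as they stand. Finish with both shutters resting in their notches and the hand clear.

Things in the scene. Friction and masses are not known exactly. Their poses are not given: they have to be found in the camera images.
- propagator: Seed propagator on the grey cabinet top, loose, about 4 kg: black tray 244 x 374 mm at the rim, 61 mm high, under a clear lid whose flat top is 178 mm above the cabinet top, 190 x 310 mm. Origin: centre of its underside; x along its short side, y along its long side, z up. In the lid top are two vents, at y = +85 and -85 mm, each with a guide along x.
- vent_a (a joint): How far the shutter of the vent on the propagator's +y side is open, m: 0 shut, 0.030 half-open (in the notch), 0.060 wide open against the end stop; it grows as the shutter moves along the propagator's +x. Starts shut or nearly (0 to 0.010).
- vent_b (a joint): The same for the vent on the -y side: 0 shut, 0.030 half-open (in the notch), 0.060 wide open, growing along the propagator's +x. Starts wide open or nearly (0.050 to 0.060), so it is pushed towards -x to reach the notch.
- vent_a_tab (a point): Middle of the top edge of shutter a's tab, 198.5 mm above the cabinet top; moves with the shutter. The tab is an upright rib 44 mm wide (along y), 8 mm thick (along x), 16 mm tall, across the middle of a white plate 62 mm (x) by 58 mm (y) whose upper face is 182.5 mm up. A small sprung roller beside it, 36 mm towards the lid's end, reaches up to 200 mm. Axes as the propagator's.
- vent_b_tab (a point): The same point on shutter b, whose tab is alike. Each shutter runs with about 0.8 N of friction. The push rises to about 4 to 7 N some 14 mm before the notch as the roller climbs a small ridge on the guide, eases towards the crest 6 to 7 mm before the notch, and falls to nothing about 5 mm before it as the shutter jumps forward into it.
- vent_a_half (a point): Where the point vent_a_tab lies when shutter a sits in its half-open notch, in the middle of its guide; fixed to the propagator. Within 4 mm either side of the notch a released shutter centres itself; pushed on past the notch, the force rises again to about 4 to 7 N and the shutter jumps out some 8 mm beyond it.
- vent_b_half (a point): The same for shutter b.
- pot: Round blue ceramic pot, 148 mm across the rim, 110 mm high; origin at the centre of its underside. Leave alone.
- jug: Yellow plastic watering jug, 112 mm across, 130 mm high, with loop handle and spout reaching 100 and 140 mm from the middle; origin at the centre of its underside. Leave alone.
- dibber: Bamboo dibber with a T handle, lying flat, 210 mm long, 20 mm thick; origin under its middle. Leave alone.
- jar: Lidded glass jar, 72 mm across, 95 mm high; origin at the centre of its underside. Leave alone.

How it is judged:
By the outcome, as a careful person would: the job done as asked, in the order asked, and still so for the second after the job is handed in, with the robot touching nothing.
It also fails if it takes over 64 s, if anything falls off the work surface, if the arm or the gripper's body presses on something with over 40 N, if the wrist force passes 120 N, or if a joint passes its speed limit or range.

## Working session

There is one attempt and no reset: what is moved stays moved. The work goes in short steps, Python scripts to look and compute and a shell command to move; the robot and the scene stay as the last step left them, time stands still between calls to the robot, and variables do not carry over. Pictures are saved under pics/ and viewed, about 8 in all and at most 12, crops included, and the job is handed in when it is done.

```bash
mkdir -p pics; python3 - <<'E'
from station import status,get_image,camera_params
import cv2,numpy as np
o=status.get_obs();print(o)
for n in("top","side"):
    cv2.imwrite(f"pics/{n}0.png",get_image(n)[:,:,::-1]);p=camera_params(n);print(n,p)
E
```

```text
{'time_s': 0.0, 'joints': array([ 7.44244713e+01,  1.80042735e+01, -2.75311035e+00,  6.93405625e+01,
       -3.12896751e-04,  9.00007953e+01]), 'qvel': array([ 0.02682003,  0.09115866, -0.03298179, -0.0263083 ,  0.02721901,
       -0.03459431]), 'joint_efforts': array([-2.77681145e-03, -5.39590967e+01,  3.39747119e+01,  1.93205348e-02,
       -4.93289394e-05,  1.43448500e-05]), 'ee_pos': array([0.16095895, 0.57743582, 0.24444225]), 'orientation': array([[ 2.68521402e-01,  9.63273611e-01, -4.53750487e-04],
       [ 9.63272201e-01, -2.68521786e-01, -1.64817413e-03],
       [-1.70948454e-03,  5.48479844e-06, -9.99998539e-01]]), 'contact_force': array([ 0.025686  , -0.50051153,  1.03933866]), 'ft_torque': array([ 0.01559115,  0.00819862, -0.03240782]), 'grip_width': 0.08563496155577197}
top {'K': array([[427.21305961,   0.        , 323.54588932],
       [  0.        , 427.21305961, 193.17948881],
       [  0.        ,   0.        ,   1.        ]]), 'R': array([[ 0.027213  , -0.99952439,  0.01450685],
       [-0.99813186, -0.0279635 , -0.05432158],
       [ 0.0547014 , -0.0130015 , -0.99841811]]), 't': array([-0.01949236,  0.51089592,  1.45831768])}
side {'K': array([[466.63216833,   0.        , 319.47383612],
       [  0.        , 466.63216833, 201.43562018],
       [  0.        ,   0.        ,   1.        ]]), 'R': array([[ 0.69568826, -0.71833739, -0.00304005],
       [-0.53242217, -0.51278472, -0.67348234],
       [ 0.48222866,  0.47015234, -0.73919706]]), 't': array([-0.36462227,  0.35274202,  1.33636358])}
```

View pics/top0.png

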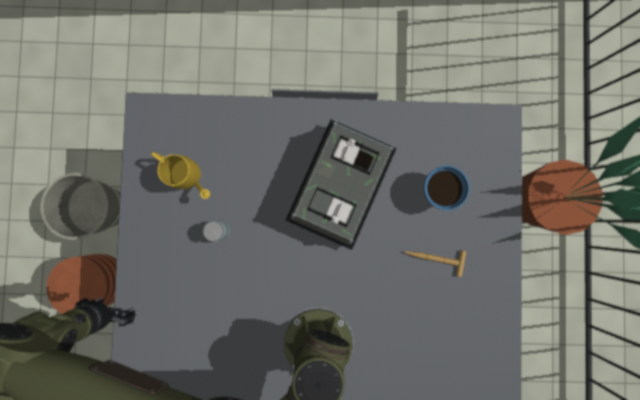

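View pics/side0.png

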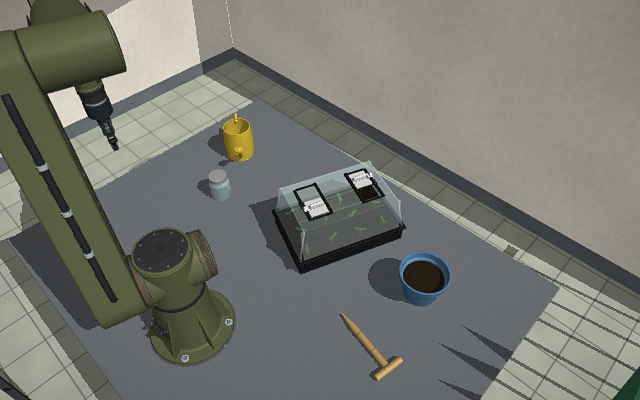

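The propagator is near top-image pixel (342,183), with vents around (354,153) and (331,206). In the side view they are near (362,183) and (313,203). I'll enlarge both.

```bash
python3 - <<'E'
import cv2,numpy as np
a=cv2.imread("pics/top0.png")[110:260,270:410]; b=cv2.imread("pics/side0.png")[150:280,260:420]
a=cv2.resize(a,None,fx=4,fy=4,interpolation=cv2.INTER_CUBIC)
b=cv2.resize(b,None,fx=5,fy=5,interpolation=cv2.INTER_CUBIC)[:600]
cv2.imwrite("pics/topc.png",a);cv2.imwrite("pics/sidec.png",b[:, :800]);print(a.shape,b.shape)
E
```

```text
(600, 560, 3) (600, 800, 3)
```

View pics/topc.png

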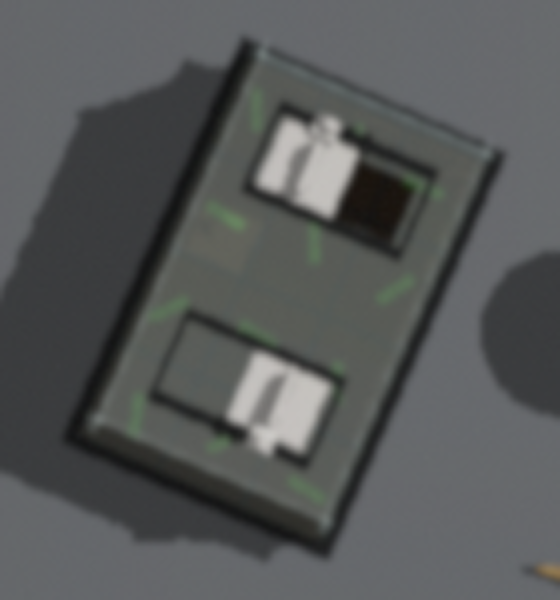

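View pics/sidec.png

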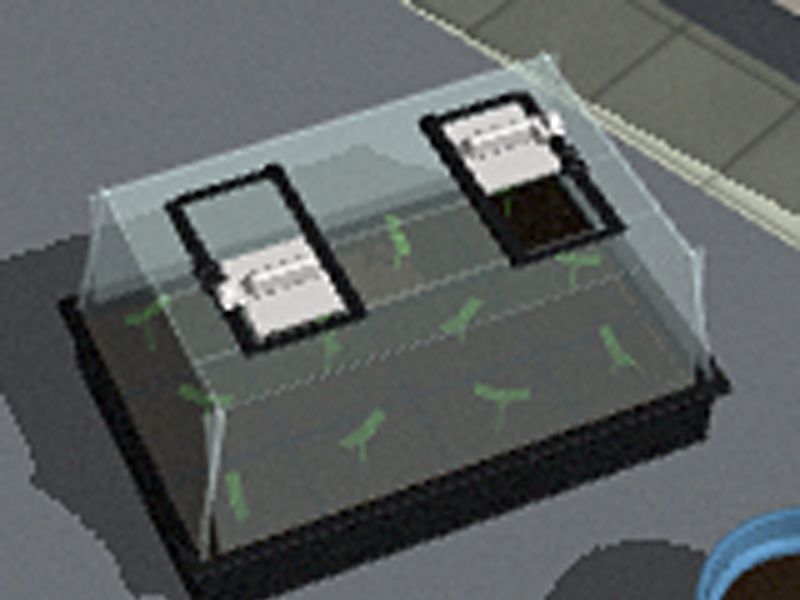

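```bash
cat > h.py <<'E'
import numpy as np,cv2
from scipy.optimize import least_squares
from station import camera_params,status
def proj(n,X,p=None):
    p=p or camera_params(n); c=np.asarray(X)@p["R"].T+p["t"]
    u=c@p["K"].T; return u[:,:2]/u[:,2:]
def back(n,uv,z,p=None):
    p=p or camera_params(n); d=np.array([(uv[0]-p["K"][0,2])/p["K"][0,0],(uv[1]-p["K"][1,2])/p["K"][1,1],1.])
    if n=="wrist":
        r=np.hypot(d[0],d[1]); d=np.array([d[0]/r*np.sin(r),d[1]/r*np.sin(r),np.cos(r)])
    d=p["R"].T@d; c=-p["R"].T@p["t"]; return c+d*(z-c[2])/d[2]
def W(q,P):
    P=np.asarray(P,float);a=q[2];R=np.array([[np.cos(a),-np.sin(a)],[np.sin(a),np.cos(a)]])
    return np.c_[P[:,:2]@R.T+q[:2],P[:,2]]
E
python3 - <<'E'
from h import *
L=[(.095,-.155,.178),(-.095,-.155,.178),(-.095,.155,.178),(.095,.155,.178)]
Rm=[(.122,-.187,.061),(-.122,-.187,.061),(-.122,.187,.061),(.122,.187,.061)]
t=lambda c:(np.array(c)+.5)/4-.5+[270,110]
s=lambda c:(np.array(c)+.5)/5-.5+[260,150]
ut=t([(255,47),(490,155),(325,525),(95,420),(243,40),(503,152),(330,553),(70,437)])
us=s([(547,57),(700,252),(220,405),(103,192)])
f=lambda q:np.r_[proj("top",W(q,L+Rm))-ut].ravel()
g=lambda q:np.r_[proj("side",W(q,L))-us].ravel()
for fn in (f,g,lambda q:np.r_[f(q),g(q)]):
    r=least_squares(fn,[.55,-.05,1.2]);print(r.x,np.degrees(r.x[2]),np.abs(r.fun).max())
q=r.x; print(np.round(r.fun,1))
for nm,y,uvt,uvs in(("a",.085,(277,400),(276,274)),("b",-.085,(302,170),(505,139))):
    for n,uv in(("top",t(uvt)),("side",s(uvs))):
        X=back(n,uv,.195);c,sn=np.cos(q[2]),np.sin(q[2]);d=X[:2]-q[:2];print(nm,n,X,"local",c*d[0]+sn*d[1],-sn*d[0]+c*d[1])
    print("half",W(q,[(0,y,.1985)]))
p=camera_params("wrist");print(p)
E
```

```text
[ 0.54255922 -0.06188865  1.18385431] 67.8298556561696 2.399364626247177
[ 0.54437588 -0.06435622  1.1753697 ] 67.34372332763529 1.3066598045791693
[ 0.54323108 -0.06273344  1.18182755] 67.71373090202496 2.212198438658163
[ 1.9  0.9 -0.5 -1.3  0.5 -1.5  1.  -0.5 -0.  -1.5  1.3 -0.3  0.   1.8
 -2.2  1.  -0.4 -0.4 -2.  -0.6 -0.2  0.9  0.  -0.1]
a top [ 0.45294252 -0.05061531  0.195     ] local -0.023027609964712398 0.08813966989341075
a side [ 0.45034954 -0.05296256  0.195     ] local -0.026182873430833663 0.08964879736965675
half [[ 0.46458052 -0.03049852  0.1985    ]]
b top [ 0.62811579 -0.06520743  0.195     ] local 0.029902024231197234 -0.07948209729194877
b side [ 0.63091064 -0.07658499  0.195     ] local 0.020434261517165195 -0.08638294248021268
half [[ 0.62188163 -0.09496837  0.1985    ]]
{'K': array([[309.70691629,   0.        , 321.59749135],
       [  0.        , 309.70691629, 201.5066861 ],
       [  0.        ,   0.        ,   1.        ]]), 'R': array([[ 0.26829582,  0.96333343, -0.00246114],
       [ 0.91666174, -0.25451013,  0.30814907],
       [ 0.29622392, -0.08493114, -0.9513349 ]]), 't': array([-0.59904997, -0.03932843,  0.38097265])}
```

The near vent is a, shut, with its tab at local x of about -25 mm. The far vent is b, wide open, at about +25 mm. The fits from the two views agree within 3 mm (yaw 67.7°). I'll go above the pre-push spot for a with the fingers shut.

```bash
python3 -m crank '[[-0.155,0.291,-0.015,0,0,3],[-0.155,0.291,-0.015,0,0,6.7],[-0.155,0.291,-0.015,0,0,6.7],[-0.155,0.291,-0.015,0,0,6.7],[-0.155,0.291,-0.015,0,0,6.7],[-0.155,0.291,-0.015,0,0,6.7],[-0.155,0.291,-0.015,0,0,6.7],[-0.155,0.291,-0.015,0,0,6.7],[-0.573,0.447,-0.015,0,0,6.7],[-0.573,0.447,-0.015,0,0,6.7],[-0.573,0.447,-0.015,0,0,6.7],[-0.573,0.447,-0.015,0,0,6.7],[-0.573,0.447,-0.015,0,0,6.7],[-0.573,0.447,-0.015,0,0,6.7],[-0.573,0.447,-0.015,0,0,6.7],[-0.573,0.447,-0.015,0,0,6.7],[-0.573,0.447,-0.015,0,0,6.7],[-0.573,0.447,-0.015,0,0,6.7],[-0.573,0.447,-0.015,0,0,6.7],[-0.573,0.447,-0.015,0,0,6.7]]' 0 60
python3 - <<'E'
from h import *
from station import get_image
import pickle
p=camera_params("wrist");o=status.get_obs();w=get_image("wrist")[:,:,::-1];s=get_image("side")[:,:,::-1]
pickle.dump((p,o),open("w1.pkl","wb"));print(o["ee_pos"],o["orientation"].round(3),o["time_s"])
cv2.imwrite("pics/w1.png",w);cv2.imwrite("pics/s1.png",s)
u=proj("side",o["ee_pos"][None]+[[0,0,-.014]])[0];print("tip14 proj",u, proj("side",o["ee_pos"][None]+[[0,0,-.027]])[0])
cx,cy=map(int,u);c=s[max(cy-70,0):cy+50,max(cx-80,0):cx+80];print(max(cx-80,0),max(cy-70,0))
cv2.imwrite("pics/s1c.png",cv2.resize(c,None,fx=5,fy=5,interpolation=cv2.INTER_CUBIC))
E
```

```text
time_s: 1.77
ee_pos: [0.4379, -0.0987, 0.26]
orientation: [[0.385, 0.923, -0.0], [0.923, -0.385, -0.002], [-0.002, 0.001, -1.0]]
contact_force: [-0.2, 0.2, 0.4]
grip_width: -0.0003
[ 0.43785182 -0.09866522  0.26002083] [[ 0.385  0.923 -0.   ]
 [ 0.923 -0.385 -0.002]
 [-0.002  0.001 -1.   ]] 1.7667
tip14 proj [323.05090724 203.03555477] [323.03891776 206.0983895 ]
243 133
```

View pics/w1.png

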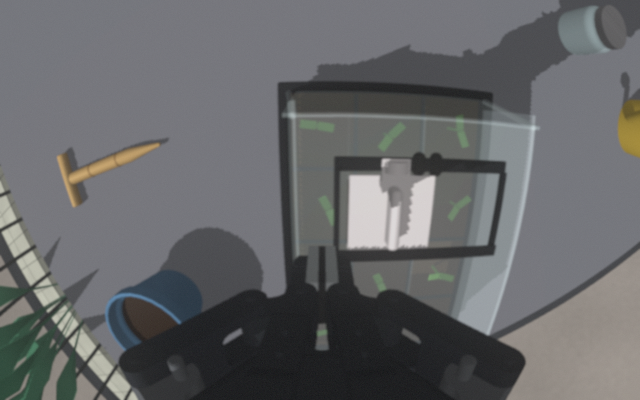

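View pics/s1c.png

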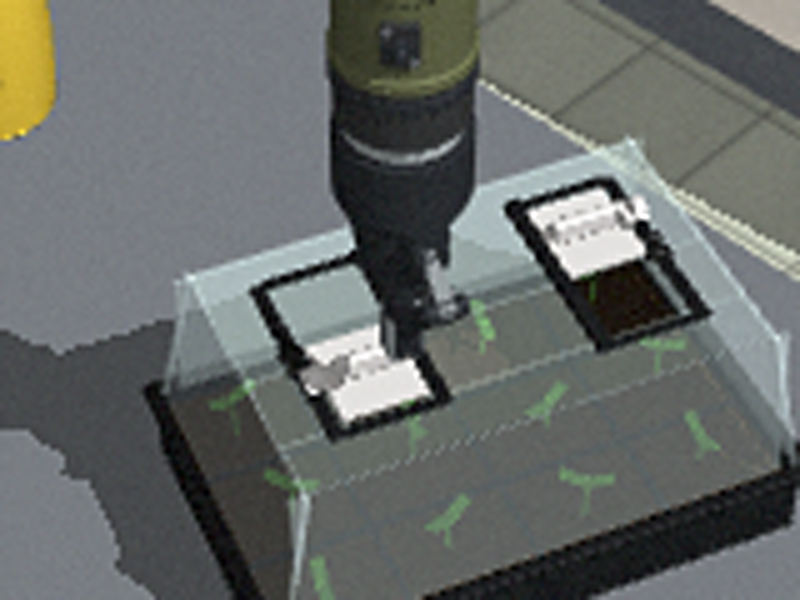

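```bash
python3 - <<'E'
from h import *
import pickle
p,o=pickle.load(open("w1.pkl","rb")); E=o["ee_pos"];R=o["orientation"]
def loc(uv,z):
    X=back("wrist",uv,z,p); return X.round(4),(R.T@(X-E)).round(4)
for nm,uv,z in(("tab top low end",(393,248),.1985),("tab top mid",(393,215),.1985),("tab up",(393,185),.1985),("plateL",(347,215),.1825),("plateR",(434,215),.1825),("guideL",(337,205),.18),("guideR",(500,205),.18),("g lowL",(340,257),.18),("g lowR",(494,250),.18),("tipL",(307,247),.246),("tipR",(338,247),.246)): print(nm,*loc(uv,z))
c=cv2.imread("pics/w1.png")[140:270,290:450];cv2.imwrite("pics/w1c.png",cv2.resize(c,None,fx=4.6,fy=4.6,interpolation=cv2.INTER_CUBIC))
E
```

```text
tab top low end [ 0.4712 -0.0589  0.1985] [0.0497 0.0155 0.0614]
tab top mid [ 0.4477 -0.0514  0.1985] [ 0.0475 -0.0091  0.0614]
tab up [ 0.4281 -0.0449  0.1985] [ 0.046  -0.0297  0.0614]
plateL [ 0.4418 -0.081   0.1825] [ 0.018  -0.0032  0.0775]
plateR [ 0.4673 -0.0208  0.1825] [ 0.0834 -0.0029  0.0774]
guideL [ 0.4329 -0.085   0.18  ] [ 0.0109 -0.0099  0.08  ]
guideR [0.4837 0.0366 0.18  ] [ 0.1427 -0.0097  0.0797]
g lowL [ 0.4727 -0.0982  0.18  ] [0.0139 0.0319 0.08  ]
g lowR [0.5221 0.024  0.18  ] [0.1458 0.0305 0.0797]
tipL [ 0.4263 -0.102   0.246 ] [-0.0075 -0.0094  0.014 ]
tipR [ 0.4324 -0.0873  0.246 ] [ 0.0084 -0.0094  0.014 ]
```

View pics/w1c.png

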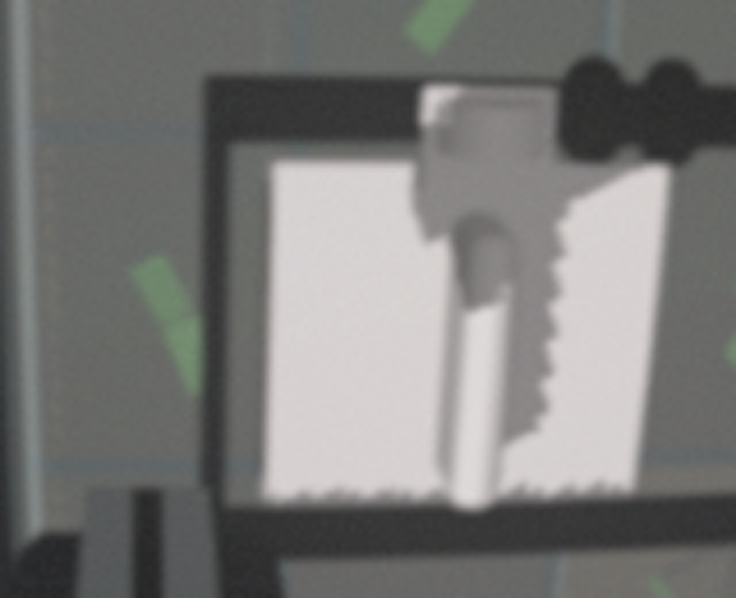

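```bash
python3 -m crank '[[0.020,-0.004,0,0,0,0],[0.020,-0.004,0.03,0,0,0],[0.020,-0.004,0.045,0,0,0],[0.020,-0.004,0.052,0,0,0],[0.020,-0.004,0.057,0,0,0],[0.020,-0.004,0.057,0,0,0],[0.024,-0.004,0.057,0,0,0],[0.028,-0.004,0.057,0,0,0],[0.030,-0.004,0.057,0,0,0],[0.032,-0.004,0.057,0,0,0],[0.032,-0.004,0.057,0,0,0],[0.032,-0.004,0.057,0,0,0]]'
python3 -m crank '[[0.002,0,0,0,0,0],[0.003,0,0,0,0,0],[0.004,0,0,0,0,0],[0.005,0,0,0,0,0],[0.006,0,0,0,0,0],[0.007,0,0,0,0,0],[0.008,0,0,0,0,0],[0.008,0,0,0,0,0],[0.008,0,0,0,0,0]]'
```

```text
time_s: 2.87
ee_pos: [0.4465, -0.0627, 0.2036]
orientation: [[0.379, 0.925, 0.001], [0.925, -0.379, 0.0], [0.0, 0.0, -1.0]]
contact_force: [-0.2, 0.7, -0.3]
grip_width: -0.0
time_s: 3.62
ee_pos: [0.4493, -0.0554, 0.2033]
orientation: [[0.379, 0.925, 0.0], [0.925, -0.379, 0.0], [0.0, 0.0, -1.0]]
contact_force: [0.4, -0.9, 0.3]
grip_width: -0.0003
```

```bash
for i in 1 2; do python3 -m crank '[[0.001,0,0,0,0,0],[0.002,0,0,0,0,0],[0.003,0,0,0,0,0],[0.003,0,0,0,0,0]]' | grep -E "ee_pos|force"; done
```

```text
ee_pos: [0.4502, -0.0534, 0.2033]
contact_force: [-0.2, -4.8, 2.7]
ee_pos: [0.4517, -0.0497, 0.2033]
contact_force: [-0.2, -2.8, 2.1]
```

```bash
python3 - <<'E'
from h import *
from station import get_image
o=status.get_obs();p=camera_params("wrist");s=get_image("wrist")[:,:,::-1]
cv2.imwrite("pics/w2.png",cv2.resize(s[130:300,240:520],None,fx=2.8,fy=2.8,interpolation=cv2.INTER_CUBIC));print(o["ee_pos"],o["contact_force"])
E
```

```text
[ 0.45173169 -0.04970439  0.20331867] [-0.17042156 -2.84127081  2.1154041 ]
```

View pics/w2.png

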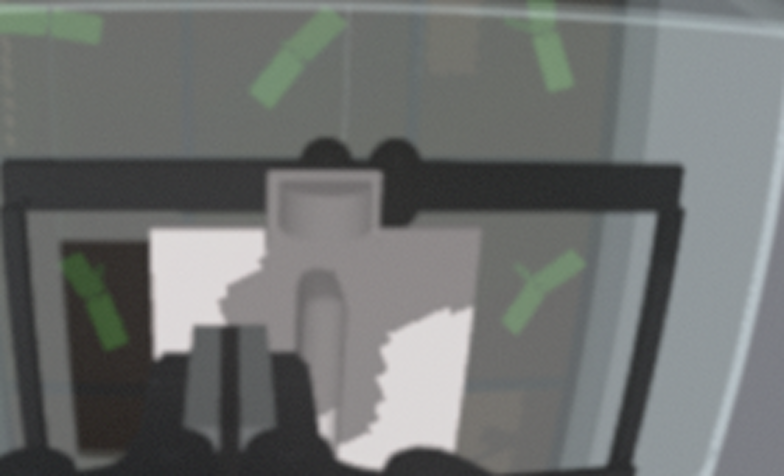

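The wrist view shows the plate centre about 5 mm short of the guide's middle, and the force is easing, so the shutter is near the crest. I'll creep on.

```bash
python3 -m crank '[[0.0005,0,0,0,0,0],[0.001,0,0,0,0,0],[0.001,0,0,0,0,0]]' | grep -E "ee_pos|force"
```

```text
ee_pos: [0.4521, -0.0487, 0.2033]
contact_force: [0.3, -0.5, 1.7]
```

```bash
python3 -m crank '[[-0.003,0,0,0,0,0],[-0.008,0,0,0,0,0],[-0.008,0,0,0,0,0],[-0.008,0,-0.03,0,0,0],[-0.008,0,-0.057,0,0,0],[-0.008,0,-0.057,0,0,0],[0.0895,0.172,-0.057,0,0,0],[0.0895,0.172,-0.057,0,0,0],[0.0895,0.172,-0.057,0,0,0],[0.0895,0.172,-0.057,0,0,0],[0.0895,0.172,-0.057,0,0,0],[0.0895,0.172,-0.057,0,0,0],[0.0895,0.172,-0.057,0,0,0],[0.0895,0.172,-0.057,0,0,0]]'
python3 - <<'E'
from h import *
from station import get_image
import pickle
p=camera_params("wrist");o=status.get_obs();w=get_image("wrist")[:,:,::-1]
pickle.dump((p,o),open("w3.pkl","wb"));print(o["ee_pos"])
cv2.imwrite("pics/w3r.png",w);cv2.imwrite("pics/w3.png",cv2.resize(w[:290,90:490],None,fx=2,fy=2,interpolation=cv2.INTER_CUBIC))
E
```

```text
time_s: 5.75
ee_pos: [0.6441, -0.0314, 0.2595]
orientation: [[0.379, 0.925, -0.002], [0.925, -0.379, 0.0], [-0.001, -0.002, -1.0]]
contact_force: [0.1, -0.8, 1.5]
grip_width: -0.0
[ 0.64406854 -0.03144163  0.25949073]
```

View pics/w3.png

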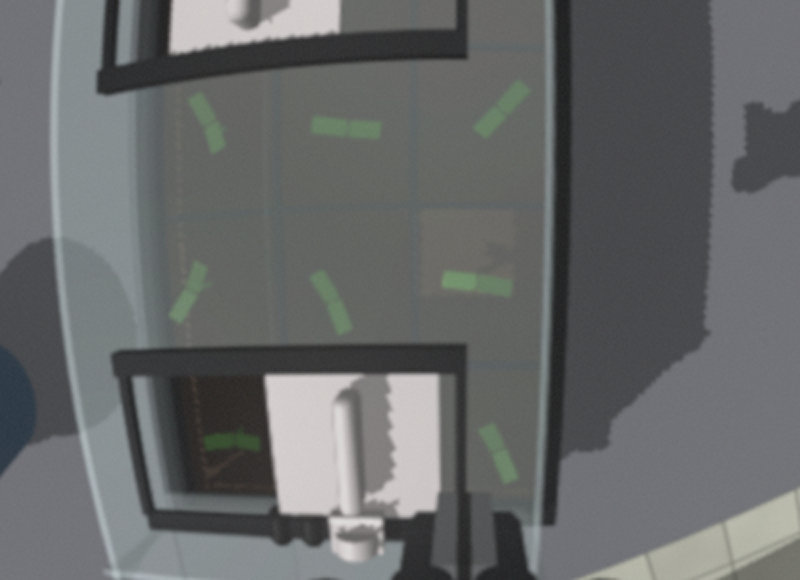

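```bash
python3 - <<'E'
from h import *
import pickle
p,o=pickle.load(open("w3.pkl","rb")); E=o["ee_pos"];R=o["orientation"]
for nm,c,z in(("a plateL",(171,50),.1825),("a plateR",(340,40),.1825),("a tabend",(243,22),.1985),("a guideL out",(101,80),.182),("a guideR out",(467,55),.182),
 ("b guideL",(113,362),.182),("b guideR",(467,348),.182),("b plateL",(268,420),.1825),("b plateR",(440,420),.1825),("b tab up",(346,393),.1985),("b tab lo",(350,513),.1985)):
    X=back("wrist",np.array(c)/2+[90,0],z,p);print(nm,X.round(4),(R.T@(X-E)).round(4)[:2])
E
```

```text
a plateL [ 0.472  -0.072   0.1825] [-0.1027 -0.1437]
a plateR [ 0.4996 -0.0163  0.1825] [-0.0407 -0.1393]
a tabend [ 0.484  -0.0408  0.1985] [-0.0693 -0.1445]
a guideL out [ 0.4661 -0.1022  0.182 ] [-0.1329 -0.1377]
a guideR out [0.5218 0.0199 0.182 ] [ 0.0012 -0.1325]
b guideL [ 0.5653 -0.1447  0.182 ] [-0.1346 -0.0298]
b guideR [ 0.6138 -0.0177  0.182 ] [ 0.0013 -0.033 ]
b plateL [ 0.6105 -0.0946  0.1825] [-0.0712 -0.007 ]
b plateR [ 0.6341 -0.0363  0.1825] [-0.0082 -0.0072]
b tab up [ 0.6091 -0.0582  0.1985] [-0.038  -0.0221]
b tab lo [ 0.649  -0.0763  0.1985] [-0.0396  0.0217]
```

Tab b sits at +27 mm, as expected. Shutter a reads about 4-5 mm short of the middle, so it may not have clicked yet and I'll recheck it. Pushing b next.

```bash
python3 -m crank '[[0,0,0.03,0,0,0],[0,0,0.045,0,0,0],[0,0,0.053,0,0,0],[0,0,0.056,0,0,0],[0,0,0.056,0,0,0],[-0.005,0,0.056,0,0,0],[-0.010,0,0.056,0,0,0],[-0.014,0,0.056,0,0,0],[-0.016,0,0.056,0,0,0],[-0.016,0,0.056,0,0,0],[-0.016,0,0.056,0,0,0]]' | grep -E "ee_pos|force"
for i in 1 2 3 4; do python3 -m crank '[[-0.001,0,0,0,0,0],[-0.002,0,0,0,0,0],[-0.003,0,0,0,0,0],[-0.003,0,0,0,0,0]]' | grep -E "ee_pos|force"; done
```

```text
ee_pos: [0.6391, -0.0464, 0.2046]
contact_force: [0.8, 0.0, 0.6]
ee_pos: [0.6378, -0.049, 0.2042]
contact_force: [0.5, -0.1, -0.8]
ee_pos: [0.6366, -0.0519, 0.2043]
contact_force: [-0.1, 0.5, 0.3]
ee_pos: [0.6355, -0.0545, 0.2043]
contact_force: [-0.2, 0.7, 0.0]
ee_pos: [0.6344, -0.0574, 0.2043]
contact_force: [1.2, -0.1, 0.7]
```

```bash
for i in 1 2 3 4; do python3 -m crank '[[-0.001,0,0,0,0,0],[-0.0015,0,0,0,0,0],[-0.0015,0,0,0,0,0]]' | grep -E "ee_pos|force"; done
```

```text
ee_pos: [0.6338, -0.0588, 0.2043]
contact_force: [-0.1, 1.5, -0.2]
ee_pos: [0.6332, -0.0602, 0.2043]
contact_force: [0.1, 0.4, -0.1]
ee_pos: [0.6327, -0.0616, 0.2043]
contact_force: [0.1, 0.1, 0.5]
ee_pos: [0.6321, -0.0629, 0.2043]
contact_force: [-0.4, -0.1, -0.1]
```

```bash
for i in 1 2 3; do python3 -m crank '[[-0.001,0,0,0,0,0],[-0.0015,0,0,0,0,0],[-0.0015,0,0,0,0,0]]' | grep -E "ee_pos|force"; done
```

```text
ee_pos: [0.6315, -0.0643, 0.2043]
contact_force: [-1.4, 0.5, 0.1]
ee_pos: [0.6311, -0.0654, 0.2043]
contact_force: [0.6, 1.2, 0.1]
ee_pos: [0.6306, -0.0664, 0.2043]
contact_force: [1.7, 4.4, 0.1]
```

```bash
for i in 1 2 3 4; do python3 -m crank '[[-0.001,0,0,0,0,0],[-0.0015,0,0,0,0,0],[-0.0015,0,0,0,0,0]]' | grep -E "ee_pos|force"; done
```

```text
ee_pos: [0.63, -0.0678, 0.2043]
contact_force: [2.2, 4.5, -0.7]
ee_pos: [0.6292, -0.07, 0.2043]
contact_force: [1.0, 3.0, -1.0]
ee_pos: [0.6285, -0.0717, 0.2043]
contact_force: [-0.9, 0.8, 0.7]
ee_pos: [0.6281, -0.0732, 0.2043]
contact_force: [0.5, 0.0, -0.6]
```

```bash
python3 -m crank '[[-0.001,0,0,0,0,0],[-0.001,0,0,0,0,0]]' | grep -E "ee_pos|force"; python3 -m crank '[[0.004,0,0,0,0,0],[0.01,0,0,0,0,0],[0.01,0,0,0,0,0],[0.01,0,-0.03,0,0,0],[0.01,0,-0.056,0,0,0],[0.02,0,-0.056,0,0,0],[0.02,0,-0.056,0,0,0],[0.02,0,-0.056,0,0,0]]'
python3 - <<'E'
from h import *
from station import get_image
import pickle
p=camera_params("wrist");o=status.get_obs();w=get_image("wrist")[:,:,::-1]
pickle.dump((p,o),open("w4.pkl","wb"));print(o["ee_pos"])
cv2.imwrite("pics/w4r.png",w);cv2.imwrite("pics/w4.png",cv2.resize(w[:290,90:490],None,fx=2,fy=2,interpolation=cv2.INTER_CUBIC))
E
```

```text
ee_pos: [0.6277, -0.0739, 0.2043]
contact_force: [0.3, 0.7, -0.1]
time_s: 11.63
ee_pos: [0.6354, -0.0545, 0.2599]
orientation: [[0.378, 0.926, -0.0], [0.926, -0.378, -0.0], [-0.0, -0.0, -1.0]]
contact_force: [-0.8, -0.1, 0.9]
grip_width: -0.0001
[ 0.6354337  -0.05446232  0.2598653 ]
```

View pics/w4.png

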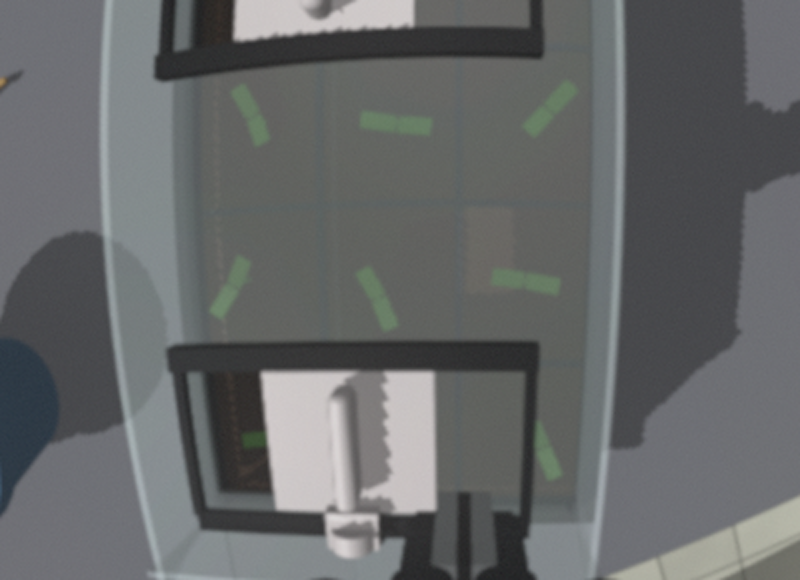

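```bash
python3 - <<'E'
from h import *
import pickle
p,o=pickle.load(open("w4.pkl","rb")); E=o["ee_pos"];R=o["orientation"]
for nm,c,z in(("a plateL",(236,35),.1825),("a plateR",(414,25),.1825),("a tabend",(317,14),.1985),("a guideL out",(158,72),.182),("a guideR out",(543,48),.182),
 ("b guideL up",(169,352),.182),("b guideR up",(538,345),.182),("b guideL lo",(203,520),.182),("b plateL",(265,420),.1825),("b plateR",(436,420),.1825),("b guideL in",(188,420),.182),("b guideR in",(528,420),.182),("b tab up",(343,390),.1985),("b tab lo",(346,508),.1985)):
    X=back("wrist",np.array(c)/2+[90,0],z,p);print(nm,X.round(4),(R.T@(X-E)).round(4)[:2])
E
```

```text
a plateL [ 0.4715 -0.0714  0.1825] [-0.0776 -0.1454]
a plateR [ 0.4965 -0.0153  0.1825] [-0.0162 -0.1434]
a tabend [ 0.4848 -0.0416  0.1985] [-0.045  -0.1443]
a guideL out [ 0.4684 -0.103   0.182 ] [-0.1081 -0.1363]
a guideR out [0.5197 0.021  0.182 ] [ 0.0261 -0.1356]
b guideL up [ 0.5637 -0.1428  0.182 ] [-0.1089 -0.033 ]
b guideR up [ 0.6135 -0.0179  0.182 ] [ 0.0255 -0.0341]
b guideL lo [ 0.6295 -0.1657  0.182 ] [-0.1052  0.0365]
b plateL [ 0.6017 -0.119   0.1825] [-0.0725 -0.0068]
b plateR [ 0.6252 -0.0608  0.1825] [-0.0097 -0.0071]
b guideL in [ 0.59   -0.1488  0.182 ] [-0.1044 -0.0064]
b guideR in [ 0.6377 -0.0306  0.182 ] [ 0.0229 -0.0069]
b tab up [ 0.5994 -0.0819  0.1985] [-0.039 -0.023]
b tab lo [ 0.6384 -0.1     0.1985] [-0.041  0.02 ]
```

Shutter b is centred to within 1 mm. Shutter a sits about 5 mm short, still on the crest side of the notch. I'll go back and give it the last 2-3 mm.

```bash
python3 -m crank '[[-0.072,-0.172,0,0,0,0],[-0.072,-0.172,0,0,0,0],[-0.072,-0.172,0,0,0,0],[-0.072,-0.172,0,0,0,0],[-0.072,-0.172,0,0,0,0],[-0.072,-0.172,0,0,0,0],[-0.072,-0.172,0.03,0,0,0],[-0.072,-0.172,0.045,0,0,0],[-0.072,-0.172,0.053,0,0,0],[-0.072,-0.172,0.056,0,0,0],[-0.072,-0.172,0.056,0,0,0],[-0.069,-0.172,0.056,0,0,0],[-0.067,-0.172,0.056,0,0,0],[-0.065,-0.172,0.056,0,0,0],[-0.065,-0.172,0.056,0,0,0],[-0.065,-0.172,0.056,0,0,0]]' | grep -E "ee_pos|force"
for i in 1 2; do python3 -m crank '[[0.0005,0,0,0,0,0],[0.001,0,0,0,0,0],[0.001,0,0,0,0,0]]' | grep -E "ee_pos|force"; done
```

```text
ee_pos: [0.452, -0.0498, 0.2047]
contact_force: [0.7, 0.0, -0.7]
ee_pos: [0.452, -0.0489, 0.2044]
contact_force: [-0.3, -0.8, 0.8]
ee_pos: [0.4522, -0.0482, 0.2043]
contact_force: [-0.7, -1.5, -0.6]
```

```bash
for i in 1 2; do python3 -m crank '[[0.0005,0,0,0,0,0],[0.001,0,0,0,0,0],[0.001,0,0,0,0,0]]' | grep -E "ee_pos|force"; done
```

```text
ee_pos: [0.4527, -0.047, 0.2043]
contact_force: [-0.7, 0.5, 0.2]
ee_pos: [0.4532, -0.0461, 0.2043]
contact_force: [-0.4, 0.4, 0.3]
```

```bash
python3 -m crank '[[-0.004,0,0,0,0,0],[-0.01,0,0,0,0,0],[-0.01,0,0,0,0,0],[-0.01,0,-0.03,0,0,0],[-0.01,0,-0.056,0,0,0],[-0.02,0,-0.056,0,0,0],[-0.02,0,-0.056,0,0,0],[-0.02,0,-0.056,0,0,0]]'
python3 - <<'E'
from h import *
from station import get_image
import pickle
p=camera_params("wrist");o=status.get_obs();w=get_image("wrist")[:,:,::-1]
pickle.dump((p,o),open("w5.pkl","wb"));print(o["ee_pos"])
cv2.imwrite("pics/w5.png",cv2.resize(w[100:290,220:540],None,fx=2.5,fy=2.5,interpolation=cv2.INTER_CUBIC))
E
```

```text
time_s: 14.68
ee_pos: [0.4453, -0.065, 0.26]
orientation: [[0.38, 0.925, 0.0], [0.925, -0.38, 0.0], [0.0, -0.0, -1.0]]
contact_force: [-0.4, -0.1, -0.4]
grip_width: -0.0002
[ 0.44525585 -0.06502148  0.25999512]
```

View pics/w5.png

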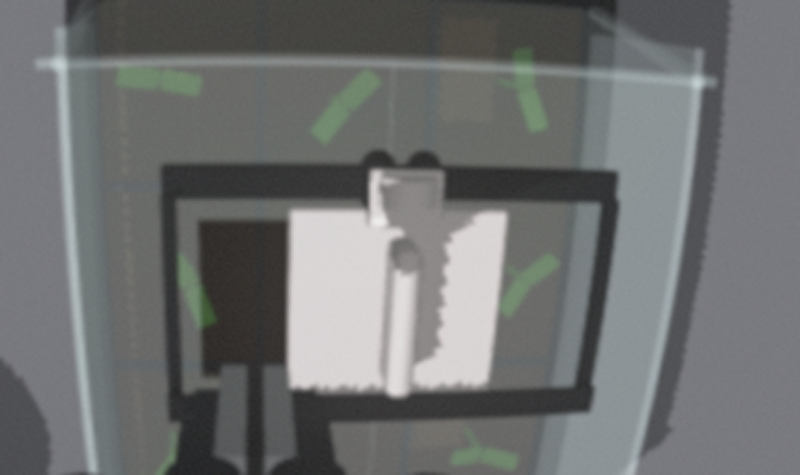

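```bash
python3 - <<'E'
from h import *
import pickle
p,o=pickle.load(open("w5.pkl","rb")); E=o["ee_pos"];R=o["orientation"]
for nm,c,z in(("plateL",(289,300),.1825),("plateR",(498,300),.1825),("guideLin",(179,300),.182),("guideRin",(592,300),.182),("gL out",(163,168),.182),("gR out",(617,174),.182),("tab up",(405,242),.1985),("tab lo",(398,395),.1985)):
    X=back("wrist",(np.array(c)+.5)/2.5-.5+[220,100],z,p);print(nm,(R.T@(X-E)).round(4)[:2])
E
```

```text
plateL [0.0097 0.0003]
plateR [0.0718 0.0008]
guideLin [-0.0218  0.0006]
guideRin [0.1032 0.0014]
gL out [-0.0251 -0.038 ]
gR out [ 0.1062 -0.038 ]
tab up [ 0.039  -0.0219]
tab lo [0.0402 0.023 ]
```

Shutter a is now centred: plate mid and guide mid both read 40.7 mm. I'll lift clear and hand in.

```bash
python3 -m crank '[[0,0,-0.03,0,0,0],[0,0,-0.06,0,0,0],[0,0,-0.06,0,0,0],[0,0,-0.06,0,0,0],[0,0,-0.06,0,0,0]]' && python3 -c "
from station import sign_off;print(sign_off())"
```

```text
time_s: 15.15
ee_pos: [0.4451, -0.0645, 0.3191]
orientation: [[0.379, 0.925, -0.001], [0.925, -0.379, 0.0], [-0.0, -0.001, -1.0]]
contact_force: [-0.5, 0.5, -0.7]
grip_width: -0.0003
the job is handed in; nothing more can be done
None
```

Both vents are set to half-open, and I handed the job in at about 15 s of the 64 s allowed. I pushed each tab with the shut fingertips, without pinching. The largest push I read was about 5 N.

- **Shutter a:** my first push stopped about 5 mm short of the notch, and the wrist picture showed it. I went back and pushed another 3 mm or so, and the force dropped to nothing as it clicked in. In the last picture its plate centre lies within 0.1 mm of the guide's middle.
- **Shutter b:** it clicked in on the first push. Plate and tab lie within about 1 mm of the guide's middle. I last looked at it before returning to shutter a, not at the very end.
- **Hand and surroundings:** the hand ended with its fingertips about 105 mm above the tabs, touching nothing. The arm kept clear of the pot, jug, dibber and jar. The guides measured in the same place within a few millimetres between pictures, so I saw no sign that the propagator had shifted. I took no final overall picture of the scene.

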